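Clamp a finned inverter cooler in the crank-operated fixture

ROBOT

A 7-joint arm with a two-finger parallel gripper is mounted at the origin on the work surface. World frame = base frame: x ahead of the robot, y to its left, z up, the work surface at z = 0. Lengths are in m, angles in degrees, forces in N, time in s.
With the tool pointing down it reaches from about 0.35 to 0.775 m from the base axis. Payload 3.1 kg.
Tool frame: the origin (TCP) lies on the centre line of the jaws, within the pads' length; the fingertips stand 17 mm ahead of it and the grasp point (between the pads) lies 2 mm behind it (robot.tip_reach is the distance from the TCP to the fingertips, in m); z points along the fingers, y is the line along which they close (so a half turn about z gives the same grasp; the last joint's range is limited). The gripper opens to 85 mm and grips with 20 to 120 N. Pads are 22 mm wide; open, the fingers measure 114 mm over their backs; the gripper's body (76 mm by 85 mm) begins 54 mm behind the grasp point. The pads swing forward as they close: fully open they stand 13 mm farther back than shut.
Start: joints at [-2.389, 17.813, 0.802, 86.603, -0.252, 75.585, -1.558], TCP at [0.55, 0, 0.248] pointing down, gripper open.
Joint ranges: [-154.91, 154.91], [-16.99, 109.72], [-72.82, 74.43], [7.12, 147.25], [-82.49, 262.49], [11.32, 116.49], [-174.64, 174.64]. Speed limits (degrees/s): [159.86, 159.86, 180, 180, 180, 180, 180].

INTERFACE

Orientations are given as [roll, pitch, yaw] about the fixed x, y, z axes, in that order (R = Rz(yaw) Ry(pitch) Rx(roll)).
In Python, from station import robot, fingers, vision, workorder, recognise gives the robot as it stands. Calls block until the motion is done:
- robot.move_to(position, orientation): joint-space move of the TCP to a pose.
- robot.line_to(position, orientation=None, velocity=0.15, f_stop=None): straight line of the TCP; orientation=None keeps the orientation; velocity is the mean speed in m/s. With f_stop (N) it stops when the force on the tool has changed by that much, and returns True; else False.
- robot.move_j(angles): joint-space move.
- fingers.gripper_to(opening, force=None): opening from 0.0 (shut) to 1.0 (fully open); force is the grip in N (None keeps the last); returns when the fingers have stopped.
- robot.pause(seconds).
- robot.inverse_kinematics(position, orientation): joint angles nearest the present ones, or None.
- vision.grab_frame(name): name is "scene" or "side" or "wrist"; returns the picture (480x640x3 uint8, red, green, blue); there is no depth.
- vision.calibration(name): a dict with "mtx" (3x3 intrinsics, pixels), "extrinsics" (4x4, takes a point from world to camera coordinates); the wrist camera has in their place "T_tool_cam" (4x4, takes a point from camera to tool coordinates, whose origin is the TCP and whose axes are the flange's). Camera axes: x right, y up, looking along -z (the intrinsics and any distortion apply to the point x, -y, -z); pixel columns grow to the right and rows downward; lengths in m; the calibration is good to about 2 mm. The wrist camera is an equidistant fisheye: a pixel r from the principal point sees the ray r / f radians off the axis. A picture is of the moment at which its call begins: read the wrist's pose just before it. calibration takes no time and is no camera call.
A pose or a line that the arm cannot do raises robot.PlanningError and nothing moves.
- workorder.close_job(): hands the job in; it is judged then, once.
Trained networks look in the newest picture that a camera, given by its name, has taken for a name from the list of things; names that differ only in an ending like _2 or _b are one class to them, and where a whole thing is asked for, a point or a joint stands for the part that bears it (a point fixed in the world has none). Each returns a list of dicts, best first, with "p" (0 to 1); they miss things now and then, are a little off and sometimes report something else, mostly with a low value. They report only what shows in the picture. A call takes as long as a camera call. They do not tell look-alikes from the thing itself.
- recognise(label, camera): "rect" ([centre column, centre row, width, height] in pixels, round what is visible of it).
Readings, each from a call of its own:
- robot.current_time_s(): time.
- robot.current_joint_positions(): joint angles.
- robot.current_dq(): joint speeds.
- robot.current_joint_torque(): joint torques, N m.
- robot.current_tool_pos(): TCP position.
- robot.current_eef_rot(): TCP orientation.
- robot.current_contact_force(): force on the tool from outside, world axes, zero at the start.
- robot.current_torque(): the same for the moment, N m.
- robot.current_finger_gap(): opening from 0.0 (shut) to 1.0 (fully open).
- robot.current_gripper_force(): force on a finger pad.
Only numpy, scipy, OpenCV 4.12 (cv2) and the standard library are available. Lean on these libraries where they do the work, as an engineer would, in place of code of your own. Each camera call takes 0.05 s, during which the arm holds its last target. There are 200 camera calls.

TASK

Set the finned cooler down on the fixture's comb bed between jaw and end stop, its five fins centred between the six brass fins and standing on the bed's floor, and let go of it. Then push the loose crank fully home on the square spindle end and wind it clockwise (seen from the crank's side) through a good two turns, until the screw comes up against its stop and the jaw holds the cooler against the end stop. Leave the crank on the spindle, let go, and leave the other things on the bench where they are.

Things in the scene. Friction and masses are not known exactly. Their poses are not given: they have to be found in the camera images.
- fixture: blue fixture bolted to the bench, base 110 x 360 mm (y -190 to 170), 16 mm thick. Origin on the bench, z up; y runs along the slide from the drive head (80 mm square, 76 mm high, centred at y = -140 mm) to the end stop, a blue wall 80 mm high with its face at y = 150 mm. A round nose 54 mm across on the head carries the spindle, which leans 30 degrees from vertical towards the fixture's -y, away from the bed
- bed_mid (a point): middle of the comb bed's floor, 30 mm above the bench, at fixture x = 0, y = 95 mm, axes as the fixture. Six brass fins run along y from y = -39 to 55 mm of here, 4 mm thick, 25 mm tall, at x = -37.5, -22.5, -7.5, 7.5, 22.5, 37.5 mm. The cooler's middle is 39 mm above this point when it is fully down and against the end stop
- pad_face (a point): middle of the face of the jaw's orange pad, 90 mm wide, 32 to 74 mm above the bench (the blue jaw behind it is 75 mm high). It moves along fixture +y, 2 mm per radian of the spindle, from fixture y = 15 mm at 0 rad; the pad is backed by a spring of 3 N per mm that gives up to 8 mm
- spindle_mid (a point): point on the square spindle's axis, 22 mm outward from its shoulder: the middle of the crank's hub lies here when the crank is fully home. z points outward along the axis, x and y are square to the flats and turn with the spindle. The square is 16 mm wide, 24 mm long from the shoulder, then a 12 mm square tip 5 mm long. The shoulder is 38 mm across
- spindle (a joint): turn of the spindle, rad: grows clockwise as seen looking at the square end from outside; starts between 0 and 1.2, hard stop at 14.8; the pad meets a cooler that is against the end stop at 12.5. Stiff (0.12 Nm of friction), stays where it is left
- crank_hub (a point): middle of the hub of the loose steel crank (0.43 kg, standing upright at the start), half-way up. Hub: a block 40 x 40 mm, 44 mm tall; a square socket in its underside, 18.4 mm wide, 32 mm deep, 3 mm lead-in, flats along x and y. z points out of its closed top. The arm, 22 mm wide, 12 mm thick, flush with the top, points along x and carries the knob 80 mm from the hub's axis
- crank_knob (a point): middle of the crank's red knob, a cylinder 26 mm across and 60 mm tall that stands on the arm's outer end, parallel to the hub's axis, and spins freely; this point is 54 mm further along the crank's z than the middle of the hub. z is the knob's axis
- cooler_mid (a point): middle of the aluminium cooler (0.5 to 0.8 kg), half-way up its 78 mm. z up. Five fins point down, 4 mm thick, 28 mm tall, 110 mm long along y, at x = -30, -15, 0, 15, 30 mm, under a plate 78 (x) x 110 (y) x 10 mm; a black block, 40 (x) x 60 (y) x 40 mm tall, in the middle of the plate serves to lift it. The same when turned half round
- oil_filter: green round oil filter, 76 mm across, 88 mm tall; to be left alone. Origin at the middle of its underside
- spray_can: yellow spray can with a red cap, 66 mm across, 190 mm tall; to be left alone. Origin at the middle of its underside
- grease_jar: blue grease jar with a black lid, 80 mm across, 90 mm tall; to be left alone. Origin at the middle of its underside
- wrench: steel wrench lying flat, 180 mm long, about 20 mm high; to be left alone. Origin at the middle of its underside
- parts_tray: blue open tray, 120 x 180 x 35 mm; to be left alone. Origin at the middle of its underside
Things that resemble listed ones, but are neither listed nor needed, are in the scene too. Leave any red look-alike of the part that bears cooler_mid alone. Leave any green look-alike of the part that bears crank_hub alone.

How it is judged:
By the outcome, as a careful person would: the job done as asked, in the order asked, and still so for the second after the job is handed in, with the robot touching nothing.
It also fails if it takes over 72 s, if anything falls off the work surface, if the arm or the gripper's body presses on something with over 40 N, if the wrist force passes 120 N, or if a joint passes its speed limit or range.

## Working session

There is one attempt and no reset: what is moved stays moved. The work goes in short steps, each a Python script; the robot and the scene stay as the last script left them, time stands still between calls to the robot, and variables do not carry over. Pictures are saved under pics/ and viewed, at most 10 in all, crops included, and the job is handed in when it is done.

```bash
mkdir -p pics; ls
python3 - <<'E'
from station import robot, fingers, vision, workorder, recognise
import cv2,numpy as np
for n in ["scene","side"]:
    im=vision.grab_frame(n); cv2.imwrite(f"pics/{n}0.png",im[:,:,::-1])
    c=vision.calibration(n); print(n,{k:np.round(v,4).tolist() if not isinstance(v,str) else v for k,v in c.items()})
    for l in ["fixture","cooler_mid","crank_hub","crank_knob"]:
        print(l,[(np.round(d["rect"]).tolist(),round(d["p"],2)) for d in recognise(l,n)])
c=vision.calibration("wrist"); print({k:np.round(v,4).tolist() if not isinstance(v,str) else v for k,v in c.items()})
print(robot.current_time_s())
E
```

```text
pics
scene {'mtx': [[536.2825, 0.0, 314.4775], [0.0, 536.2825, 240.0674], [0.0, 0.0, 1.0]], 'extrinsics': [[0.6154, 0.7882, 0.0104, -0.2258], [-0.6488, 0.499, 0.5745, 0.3089], [0.4476, -0.3603, 0.8184, -1.6692], [0.0, 0.0, 0.0, 1.0]]}
fixture [([346.0, 256.0, 116.0, 122.0], 0.91), ([336.0, 207.0, 32.0, 38.0], 0.56)]
cooler_mid [([224.0, 305.0, 54.0, 52.0], 0.96), ([232.0, 414.0, 62.0, 60.0], 0.92)]
crank_hub [([424.0, 194.0, 41.0, 50.0], 0.92), ([446.0, 156.0, 40.0, 40.0], 0.75), ([403.0, 148.0, 24.0, 30.0], 0.63)]
crank_knob [([461.0, 146.0, 15.0, 21.0], 0.68), ([405.0, 145.0, 15.0, 19.0], 0.43)]
side {'mtx': [[565.945, 0.0, 330.3737], [0.0, 565.945, 245.2881], [0.0, 0.0, 1.0]], 'extrinsics': [[-0.9988, -0.0452, -0.0162, 0.5194], [0.0179, -0.6647, 0.7469, -0.1374], [-0.0445, 0.7457, 0.6648, -1.2746], [0.0, 0.0, 0.0, 1.0]]}
fixture [([326.0, 283.0, 74.0, 156.0], 0.83)]
cooler_mid [([274.0, 163.0, 35.0, 25.0], 0.8), ([361.0, 195.0, 31.0, 37.0], 0.56)]
crank_hub [([409.0, 407.0, 31.0, 53.0], 0.87), ([317.0, 392.0, 24.0, 55.0], 0.6), ([352.0, 457.0, 24.0, 45.0], 0.55)]
crank_knob [([403.0, 413.0, 20.0, 33.0], 0.95), ([321.0, 399.0, 16.0, 28.0], 0.88), ([347.0, 470.0, 16.0, 20.0], 0.63), ([362.0, 196.0, 33.0, 39.0], 0.58)]
{'mtx': [[371.6483, 0.0, 318.5861], [0.0, 371.6483, 237.3278], [0.0, 0.0, 1.0]], 'T_tool_cam': [[-0.0009, 0.9609, 0.277, 0.071], [1.0, 0.0007, 0.0008, 0.0003], [0.0006, 0.277, -0.9609, -0.125], [0.0, 0.0, 0.0, 1.0]]}
0.5
```

View pics/scene0.png

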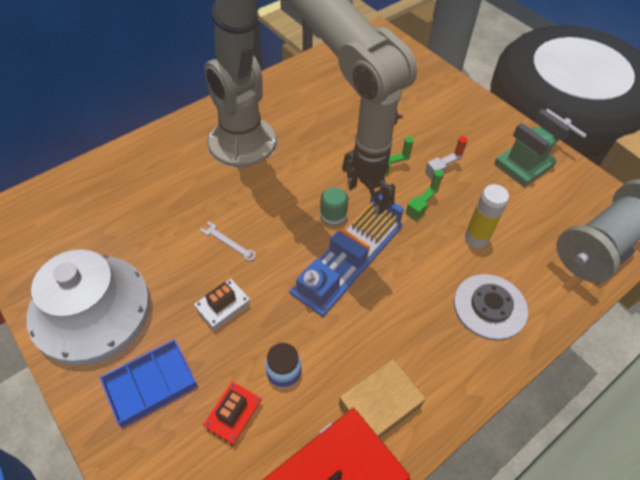

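View pics/side0.png

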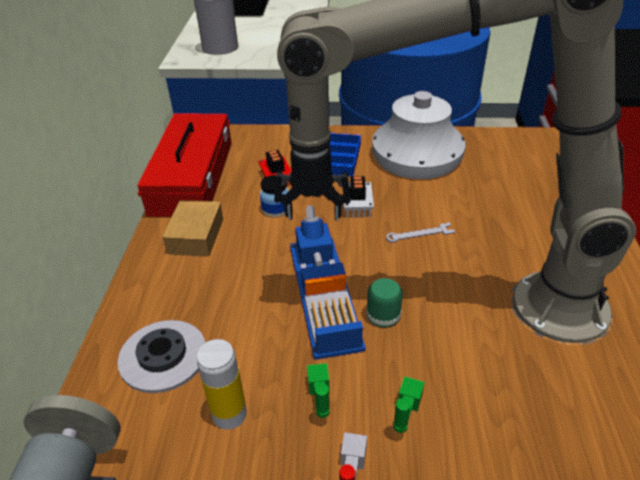

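The scene view shows the real cooler at (222,302) with the red look-alike at (232,412). The steel crank with the red knob is at (446,158), with two green look-alikes beside it. The fixture runs from the head at (318,283) to the end stop at (396,213). In the side view the cooler is at (358,195), partly hidden by the gripper, the crank hub is at (354,445) and the fixture runs from (315,240) to (335,345).

```bash
cat > h.py <<'E'
from station import robot, fingers, vision, workorder, recognise
import cv2,numpy as np
from scipy.spatial.transform import Rotation as Ro
from scipy.optimize import least_squares
R=lambda o: Ro.from_euler('xyz',o,degrees=True).as_matrix()
def toolT():
    T=np.eye(4);T[:3,:3]=R(robot.current_eef_rot());T[:3,3]=robot.current_tool_pos();return T
def wristE(T): # world->cam
    return np.linalg.inv(T@np.array(vision.calibration("wrist")["T_tool_cam"]))
def proj(P,name,E=None):
    c=vision.calibration(name);K=np.array(c["mtx"]);P=np.atleast_2d(P)
    E=np.array(c["extrinsics"]) if E is None else E
    q=P@E[:3,:3].T+E[:3,3];q=q*[1,-1,-1]
    if name=="wrist":
        r=np.hypot(q[:,0],q[:,1])+1e-12;th=np.arctan2(r,q[:,2]);u=q[:,:2]/r[:,None]*th[:,None]
    else: u=q[:,:2]/q[:,2:]
    return u*[K[0,0],K[1,1]]+K[:2,2]
def onplane(px,name,z,E=None):
    return least_squares(lambda p:(proj([p[0],p[1],z],name,E)-px).ravel(),[0.55,0]).x
def tri(obs): # obs: (px,name,E)
    s=least_squares(lambda p:np.concatenate([(proj(p,n,E)-px).ravel() for px,n,E in obs]),[0.55,0,0.05]);return s.x,np.abs(s.fun).max()
E
python3 - <<'E'
from h import *
S=lambda a,b:tri([(a,"scene",None),(b,"side",None)])
for k,a,b in [("cooler blk top",(220,291),(357,181)),("hub top",(436,163),(354,437)),("knob top",(461,139),(347,468)),("spindle tip",(309,273),(310,209)),("endstop R top",(401,205),(361,330))]:
    p,e=S(a,b);print(k,p.round(3),round(e,1))
for z in (0.,.08): print(z,onplane((222,305),"scene",z),onplane((319,282),"scene",z),onplane((396,213),"scene",z))
E
```

```text
cooler blk top [ 0.463 -0.357  0.085] 0.5
hub top [0.462 0.369 0.054] 0.6
knob top [0.471 0.451 0.105] 0.4
spindle tip [ 0.573 -0.177  0.129] 0.6
endstop R top [0.475 0.16  0.074] 15.1
0.0 [ 0.45046949 -0.35807698] [ 0.54610206 -0.12512484] [0.50174872 0.18630876]
0.08 [ 0.49319137 -0.37281803] [ 0.58240037 -0.15551311] [0.54102622 0.13500174]
```

Run:
```python
import cv2
a=cv2.imread('pics/scene0.png');b=cv2.imread('pics/side0.png')
z=lambda i,x,y,w,h,W,H:cv2.resize(i[y:y+h,x:x+w],(W,H),interpolation=cv2.INTER_CUBIC)
t=cv2.hconcat([z(a,190,270,80,60,400,300),z(a,410,125,80,60,400,300)])
u=cv2.hconcat([z(a,285,185,133,133,300,300),z(b,280,195,133,133,300,300)])
u=cv2.copyMakeBorder(u,0,0,0,200,0)
cv2.imwrite('pics/crop0.png',cv2.vconcat([t,u]))
```

```text
(no output)
```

View pics/crop0.png

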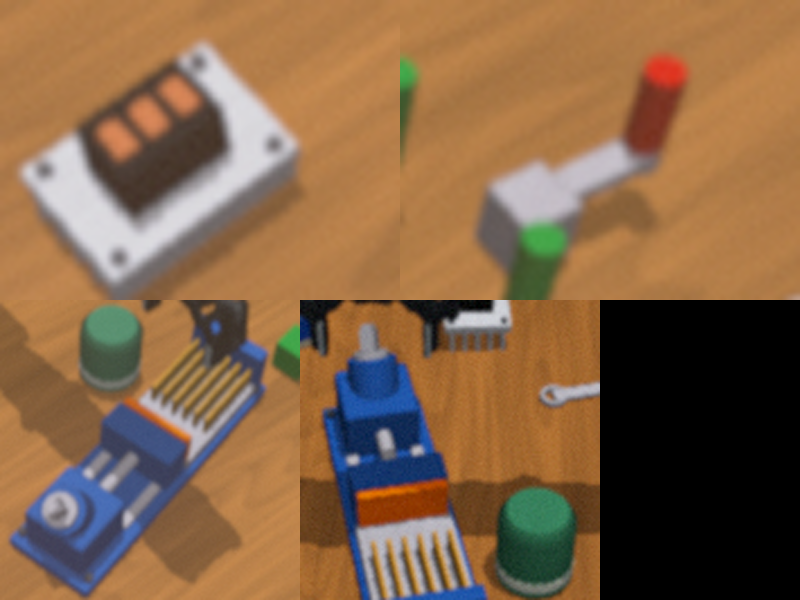

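The crops give these positions:
- **Cooler:** plate corners in the scene view at about (194,304), (231,278), (250,300) and (213,324).
- **Crank:** hub top at about (437,163), knob top at (463,139).
- **Fixture:** spindle tip at about (311,278).

The wrist camera is already over the fixture, so I'll look through it from here.

Run:
```python
from h import *
T=toolT();im=vision.grab_frame("wrist");np.save('T1.npy',T);cv2.imwrite('pics/w1raw.png',im[:,:,::-1])
print(robot.current_eef_rot(),T[:3,3])
cv2.imwrite('pics/w1.png',cv2.resize(im[:,:,::-1],(800,600),interpolation=cv2.INTER_CUBIC))
```

```text
[1.79998096e+02 8.58141986e-04 9.00034192e+01] [5.49994616e-01 2.71906052e-05 2.48272870e-01]
```

View pics/w1.png

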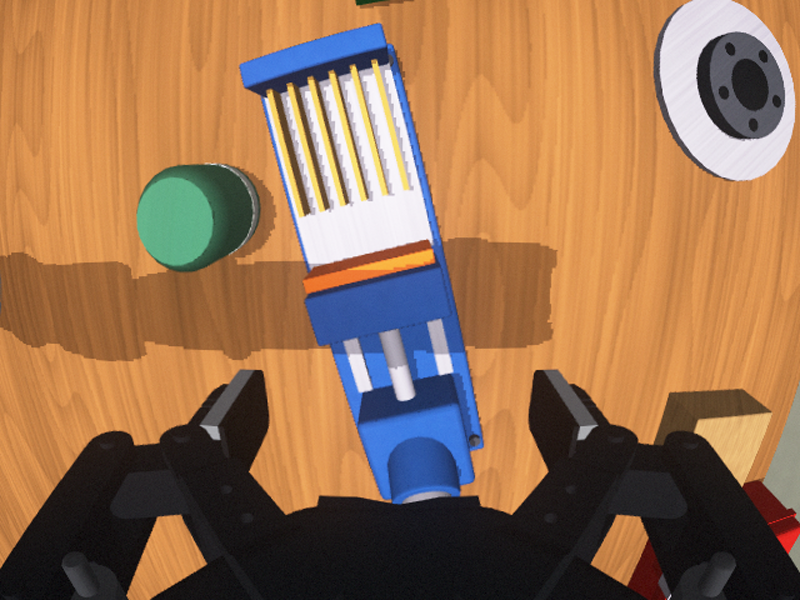

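The wrist view at 800x600 shows the whole fixture. The end stop's top runs from (247,88) to (387,45), and the six brass fins run from about (270,92)–(375,62) down to about (305,215)–(408,190). The pad top is at about (305,285)–(435,255), the head's top edge at about (358,424)–(462,402), and the nose at (425,470). I'll fit the fixture pose and check it with an overlay.

```bash
cat >> h.py <<'E'
def FT(p): # fixture pose x,y,yaw -> 4x4
    T=np.eye(4);T[:3,:3]=R([0,0,p[2]]);T[:3,3]=[p[0],p[1],0];return T
def tf(T,P): P=np.atleast_2d(P)/1000.;return P@T[:3,:3].T+T[:3,3]
E
python3 - <<'E'
from h import *
T=np.load('T1.npy');E=wristE(T)
W=[([-40,-100,76],(358,424)),([40,-100,76],(462,402)),([-37.5,56,30],(305,216)),([37.5,56,30],(409,191)),([-37.5,150,55],(270,92)),([37.5,150,55],(376,60)),([-22.5,150,55],(290,84)),([22.5,150,55],(353,67))]
# scene: base corners
Sc=[([-55,-190,16],(290.3,289)),([55,-190,16],(322.7,313))]
def res(p):
    t=FT(p);r=[proj(tf(t,a),"wrist",E)[0]-np.array(b)*.8 for a,b in W]
    return np.concatenate(r)
s=least_squares(res,[.54,.02,15],loss='soft_l1');print(s.x,s.fun.reshape(-1,2).round(1).tolist())
t=FT(s.x);np.save('fx.npy',s.x)
for a,b in Sc: print(proj(tf(t,a),"scene")[0],b)
im=cv2.imread('pics/w1raw.png');k=4;x0,y0=185,10
def draw(P,n,E,img,k,x0,y0,c=(255,0,255)):
    q=((proj(tf(t,P),n,E)-[x0,y0])*k).round().astype(int)
    cv2.polylines(img,[q.reshape(-1,1,2)],False,c,1)
c=cv2.resize(im[10:160,185:360],None,fx=k,fy=k,interpolation=cv2.INTER_CUBIC)
for x in [-37.5,-22.5,-7.5,7.5,22.5,37.5]:
    draw([[x,56,55],[x,150,55]],"wrist",E,c,k,x0,y0); draw([[x,56,30],[x,56,55]],"wrist",E,c,k,x0,y0,(0,255,0))
draw([[-45,150,80],[45,150,80]],"wrist",E,c,k,x0,y0,(255,255,0))
draw([[-55,-190,16],[-55,170,16],[55,170,16],[55,-190,16]],"wrist",E,c,k,x0,y0,(0,0,255))
cv2.imwrite('pics/ov1.png',c)
E
```

```text
[ 5.34220680e-01 -9.81230557e-03  1.39658400e+01] [[-0.3, 2.7], [0.5, 2.2], [4.3, -0.6], [-0.9, -0.9], [-0.2, -0.7], [-0.9, 0.5], [0.1, 0.4], [0.3, -0.7]]
[288.55631784 290.75782587] (290.3, 289)
[323.32770501 315.21617046] (322.7, 313)
```

View pics/ov1.png

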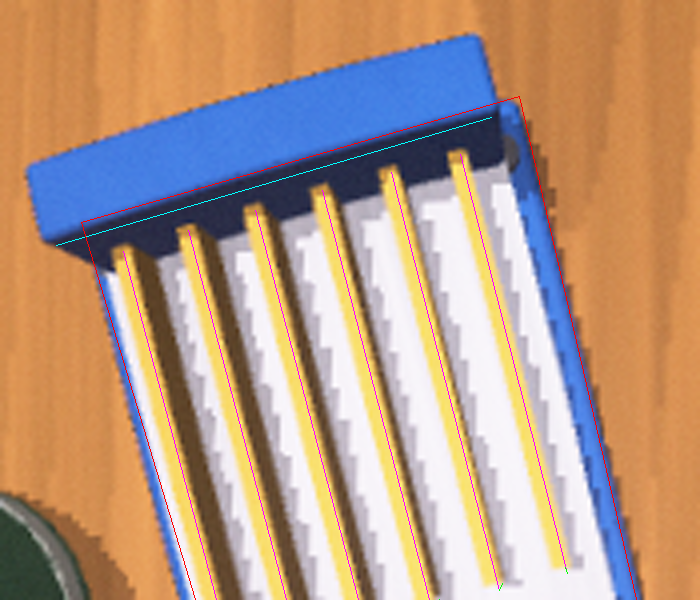

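The overlay matches to about 1 mm, with the fins reading about 1 mm further left at their near ends. I'll refit with those points, fit the cooler from the scene corners, then go above the cooler and take a close look.

Run:
```python
from h import *
E=wristE(np.load('T1.npy'));g=lambda u,v:np.array([185+u/4,10+v/4])
W=[([37.5,56,55],g(560,568)),([22.5,56,55],g(493,587)),([-37.5,150,55],g(122,250)),([37.5,150,55],g(458,154)),([-22.5,150,55],g(189,232)),([22.5,150,55],g(390,172)),([-7.5,150,55],g(256,210)),([7.5,150,55],g(321,190)),([7.5,60,55],g(430,600))]
s=least_squares(lambda p:np.concatenate([proj(tf(FT(p),a),"wrist",E)[0]-b for a,b in W]),[.54,.02,15]);print(s.x,s.fun.round(1))
np.save('fx.npy',s.x)
C=[(194.4,304.4),(231,278.4),(249.6,299.6),(213,324.4)]
Lc=[[-39,-55,38],[-39,55,38],[39,55,38],[39,-55,38]]
s=least_squares(lambda p:np.concatenate([proj(tf(FT(p),a),"scene")[0]-b for a,b in zip(Lc,C)]),[.47,-.36,10]);print(s.x,s.fun.round(1))
c=s.x
# pose: tool y along cooler x ; tool yaw: R=Rz(yaw)Rx(180): tool x=(c,s), tool y=(s,-c) 
for yaw in (c[2]+90,c[2]-90):
    print(yaw,robot.inverse_kinematics([c[0],c[1],.2],[180,0,yaw]))
yaw=c[2]+90
robot.move_to([c[0],c[1],.22],[180,0,yaw])
T=toolT();im=vision.grab_frame("wrist");np.save('T2.npy',T);cv2.imwrite('pics/w2raw.png',im[:,:,::-1])
print(robot.current_time_s(),T[:3,3])
cv2.imwrite('pics/w2.png',cv2.resize(im[:,:,::-1],(800,600),interpolation=cv2.INTER_CUBIC))
```

```text
[ 5.33588276e-01 -9.90324707e-03  1.38174915e+01] [ 1.3  1.5  1.   1.   0.   0.3  0.2  0.1 -0.4 -0.4 -0.1 -0.  -0.6 -0.
  0.1  0.1 -1.5 -2.5]
[ 0.46249233 -0.35931688  3.20901313] [-0.3 -0.7  0.1 -0.3  0.4 -0.6 -0.2  1.5]
93.2090131286797 [28.38683894 23.73841289 10.96165549 85.56576624 -4.63977771 71.13978823
 43.15263695]
-86.7909868713203 [  10.30858629   26.74659901   37.54846674   86.3156295   -16.70186537
   72.62099675 -126.8943024 ]
1.9833 [ 0.46402987 -0.35729868  0.22003818]
```

View pics/w2.png

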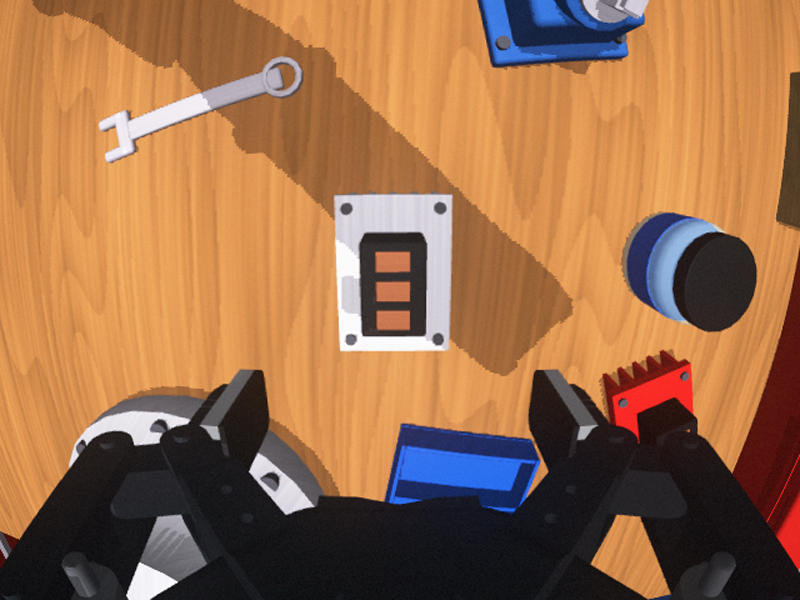

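The wrist view shows the cooler plate corners at (334,196), (452,195), (449,350) and (341,351), with the block between them and nothing in the way of the fingers. I'll fit it, grip the block, lift and check.

Run:
```python
from h import *
T=np.load('T2.npy');E=wristE(T)
C=np.array([(334,196),(452,195),(449,350),(341,351)])*.8
Lc=[[-39,55,38],[39,55,38],[39,-55,38],[-39,-55,38]]
B=np.array([(360,237),(427,237),(426,335),(361,335)])*.8
Lb=[[-20,30,78],[20,30,78],[20,-30,78],[-20,-30,78]]
f=lambda L,C:least_squares(lambda p:np.concatenate([proj(tf(FT(p),a),"wrist",E)[0]-b for a,b in zip(L,C)]),[.47,-.36,3])
s=f(Lc,C);print(s.x,s.fun.round(1)); s2=f(Lb,B);print(s2.x,s2.fun.round(1))
# height check: free z of plate from wrist + scene
S=[(194.4,304.4),(231,278.4),(249.6,299.6),(213,324.4)]
print([tri([(C[i],"wrist",E),(S[j],"scene",None)])[0].round(3).tolist() for i,j in zip(range(4),(1,2,3,0))])
c=s.x;np.save('cool.npy',c)
o=[180,0,c[2]+90]
fingers.gripper_to(0.85,60)
robot.move_to([c[0],c[1],.12],o);robot.line_to([c[0],c[1],.063],o)
print(robot.current_tool_pos(),robot.current_contact_force())
fingers.gripper_to(0.0,70);print("gap",robot.current_finger_gap(),robot.current_gripper_force())
robot.line_to([c[0],c[1],.27],o,velocity=.25);robot.pause(.2)
print("gap",robot.current_finger_gap(),robot.current_contact_force(),robot.current_time_s())
T=toolT();im=vision.grab_frame("wrist");np.save('T3.npy',T);cv2.imwrite('pics/w3raw.png',im[:,:,::-1])
cv2.imwrite('pics/w3.png',cv2.resize(im[100:430,190:450,::-1],None,fx=1.8,fy=1.8,interpolation=cv2.INTER_CUBIC))
```

```text
[ 0.46155366 -0.36009337  3.90037089] [ 0.   0.   0.1 -0.3  0.2  0.2 -0.3  0.1]
[ 0.46146563 -0.35745545  3.23012798] [-0.8  0.3  0.7  0.4  0.  -0.3  0.  -0.4]
[[0.419, -0.308, 0.036], [0.497, -0.303, 0.034], [0.503, -0.41, 0.042], [0.427, -0.418, 0.037]]
[ 0.46283784 -0.36109542  0.06481427] [ 0.39040593  0.09314469 -0.22222234]
gap 0.45820765292486787 72.418452501297
gap 0.4526100671362437 [-0.14014821 -0.15174705 -6.79222041] 4.8667
```

View pics/w3.png

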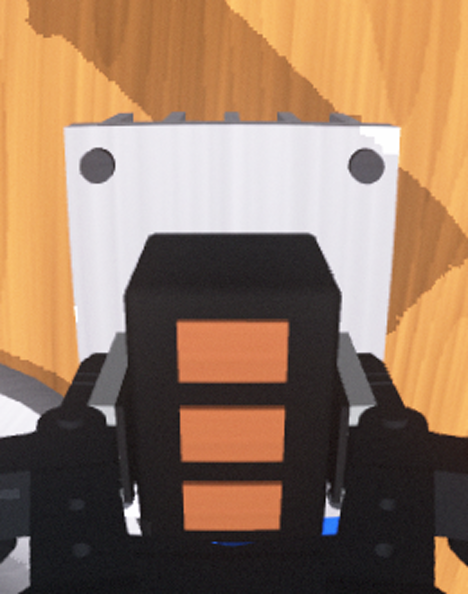

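The cooler is held square in the grip, with the plate's far corners at (65,126) and (400,126) in the crop. The gripper reads 6.8 N, so it weighs about 0.69 kg. From this view I'll compute its offset in the tool, then go over the bed.

Run:
```python
from h import *
T=np.load('T3.npy');E=wristE(T);g=lambda u,v:np.array([190+u/1.8,100+v/1.8])
yaw=robot.current_eef_rot()[2]-90
W=[([-39,55,38],g(65,126)),([39,55,38],g(400,126)),([-20,30,78],g(150,234)),([20,30,78],g(316,234))]
def res(p):
    t=FT([p[0],p[1],yaw]);t[2,3]=p[2]
    return np.concatenate([proj(tf(t,a),"wrist",E)[0]-b for a,b in W])
s=least_squares(res,[.46,-.36,.2]);d=s.x-T[:3,3]
print(s.x,s.fun.round(1),"tool-frame offset mm",(R([180,0,yaw+90]).T@d*1000).round(1))
f=np.load('fx.npy');t=FT(f);off=R([180,0,yaw+90]).T@d
o=[180,0,f[2]+90]
off[2]=0
goal=tf(t,[0,92,0])[0]-R(o)@off
print("goal",goal,"no-offset",tf(t,[0,92,0])[0])
np.save('off.npy',off)
robot.move_to([goal[0],goal[1],.27],o);robot.line_to([goal[0],goal[1],.17],o);robot.pause(.2)
T=toolT();im=vision.grab_frame("wrist");np.save('T4.npy',T);cv2.imwrite('pics/w4raw.png',im[:,:,::-1])
print(T[:3,3],robot.current_eef_rot(),robot.current_time_s())
# overlay of predicted fixture
E=wristE(T);k=2;x0,y0=160,50
c=cv2.resize(im[50:300,160:480,::-1],None,fx=k,fy=k,interpolation=cv2.INTER_CUBIC)
for x in [-37.5,-22.5,-7.5,7.5,22.5,37.5]:
    q=((proj(tf(t,[[x,130,55],[x,150,55]]),"wrist",E)-[x0,y0])*k).astype(int);cv2.polylines(c,[q.reshape(-1,1,2)],False,(255,0,255),1)
q=((proj(tf(t,[[-45,150,80],[45,150,80]]),"wrist",E)-[x0,y0])*k).astype(int);cv2.polylines(c,[q.reshape(-1,1,2)],False,(0,0,255),1)
cv2.imwrite('pics/w4.png',c)
```

```text
[ 0.46103536 -0.35688451  0.17934156] [ 11.8  -7.1 -11.3  -7.1  -6.5   5.8   6.1   5.8] tool-frame offset mm [ 2.5  0.4 88.5]
goal [ 5.11811332e-01  7.68876964e-02 -5.12485259e-20] no-offset [0.51161592 0.0794344  0.        ]
[0.51275367 0.07700798 0.17127973] [1.79874732e+02 8.52544687e-03 1.03819862e+02] 7.6
```

View pics/w4.png

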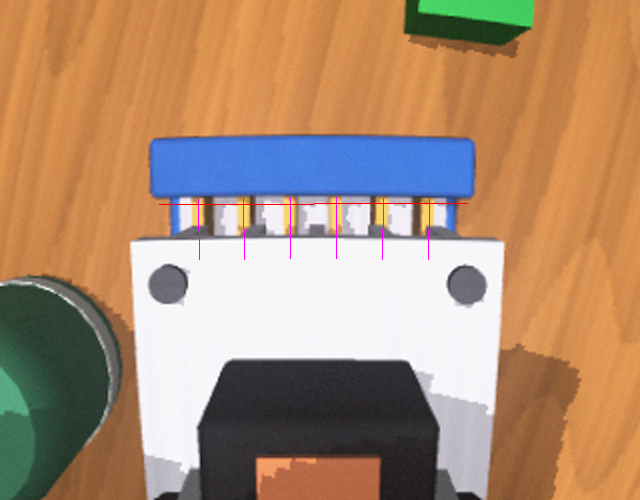

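The overlay lines sit on the brass fins at x≈199 to 429. The cooler's middle fin is at x≈316 and the slot middle at 313, so it is about 1 mm off, matching the arm's residual of 1 mm in x. In the previous fit I had mistaken the block's bottom edge for its top edge, so I'll redo the offset, then lower.

Run:
```python
from h import *
def fit(W,T,yaw):
    E=wristE(T)
    def res(p):
        t=FT([p[0],p[1],yaw]);t[2,3]=p[2]
        return np.concatenate([proj(tf(t,a),"wrist",E)[0]-b for a,b in W])
    s=least_squares(res,[T[0,3],T[1,3],T[2,3]-.06]);return (T[:3,:3].T@(s.x-T[:3,3])*1000).round(1),s.fun.round(1)
g=lambda u,v:np.array([190+u/1.8,100+v/1.8])
T=np.load('T3.npy');y=np.degrees(np.arctan2(T[1,0],T[0,0]))-90
print(fit([([-39,55,38],g(65,126)),([39,55,38],g(400,126)),([-20,30,38],g(150,234)),([20,30,38],g(316,234)),([-20,30,78],g(125,290)),([20,30,78],g(341,290))],T,y))
g=lambda u,v:np.array([160+u/2,50+v/2])
T=np.load('T4.npy');y=np.degrees(np.arctan2(T[1,0],T[0,0]))-90
o4=fit([([-39,55,38],g(132,240)),([39,55,38],g(503,240)),([-20,30,38],g(227,360)),([20,30,38],g(409,360)),([-20,30,78],g(199,426)),([20,30,78],g(438,426))],T,y);print(o4)
T2=toolT();print(robot.current_tool_pos(),robot.current_eef_rot())
```

```text
(array([ 0.4,  0.8, 65.8]), array([ 0.5,  1.8,  0.1,  1.8, -0.7, -0.8,  0.6, -0.8, -1.7, -0.8,  1.3,
       -0.7]))
(array([ 0.2,  0.3, 65.9]), array([-0. ,  2.5,  0.2,  2.3, -1.3, -0.2,  1.2, -0.3, -1.7, -1.5,  1.7,
       -1.7]))
[0.51253298 0.07703584 0.17104363] [1.79874732e+02 8.52544687e-03 1.03819862e+02]
```

Run:
```python
from h import *
f=np.load('fx.npy');t=FT(f);o=[180,0,f[2]+90]
goal=tf(t,[0,92,0])[0]-R(o)@np.array([.0003,.0005,0]);goal[2]=.12
cmd=goal.copy()
robot.line_to(cmd,o,velocity=.1);robot.pause(.3)
e=np.array(robot.current_tool_pos())-goal;print("err",e*1000);cmd[:2]-=e[:2]
cmd[2]=.112;robot.line_to(cmd,o,velocity=.05)
print("err",(np.array(robot.current_tool_pos())-goal)*1000,robot.current_contact_force())
cmd[2]=.086;hit=robot.line_to(cmd,o,velocity=.03,f_stop=4)
print(hit,robot.current_tool_pos(),robot.current_contact_force(),robot.current_time_s())
```

```text
err [0.46685042 0.07285278 0.63355414]
err [-1.29516431 -0.22750877 -8.78207244] [-0.63683212  0.66668949 -6.2536252 ]
True [0.51061266 0.07899664 0.09475975] [-0.5962937   0.30472324  3.45321711] 9.4667
```

Contact came at TCP z 0.0948, where the floor should be (brass fin tops would have been about 0.12). I'll release, lift, and check the IK options for the spindle approach.

```bash
cat >> h.py <<'E'
def axo(f,phi):
    "tool orientation pointing along -spindle axis; tool x at angle phi (deg) about axis from fixture x (phi>0 ccw seen from outside)"
    F=R([0,0,f[2]]);a=F@np.array([0,-.5,.75**.5]);ex=F@np.array([1.,0,0]);u=np.cross(a,ex)
    x=np.cos(np.radians(phi))*ex+np.sin(np.radians(phi))*u
    M=np.c_[x,np.cross(-a,x),-a];return Ro.from_matrix(M).as_euler('xyz',degrees=True),a,ex,u
E
python3 - <<'E'
from h import *
f=np.load('fx.npy');t=FT(f);o=[180,0,f[2]+90]
fingers.gripper_to(0.7);p=np.array(robot.current_tool_pos())
print(p,robot.current_contact_force())
p[2]+=.13;robot.line_to(p,o,velocity=.2)
st=np.array([.573,-.177,.129])
for phi in range(-180,180,30):
    oo,a,ex,u=axo(f,phi)
    r=[robot.inverse_kinematics(st+a*h,oo) for h in (0,.121)]
    r2=[robot.inverse_kinematics(st+a*.03+.08*(np.cos(w)*ex+np.sin(w)*u),oo) is not None for w in np.arange(0,6.28,.785)]
    print(phi,[None if q is None else np.round(q).astype(int).tolist() for q in r],sum(r2))
print(robot.current_time_s())
E
```

```text
[0.50801388 0.0784952  0.0923947 ] [ 0.27582375 -0.18122289  0.56114616]
-180 [[31, 43, -6, 70, -18, 87, 134], [32, 45, -2, 52, -20, 104, 133]] 8
-150 [[34, 43, -11, 70, -16, 86, 162], [34, 45, -6, 52, -18, 104, 162]] 8
-120 [[-3, 57, 64, 72, -60, 108, -139], [10, 52, 54, 54, -53, 116, -149]] 8
-90 [[10, 46, 34, 72, -41, 95, -120], [20, 46, 25, 53, -36, 108, -128]] 8
-60 [[12, 45, 29, 72, -38, 94, -92], [18, 47, 32, 53, -40, 110, -95]] 8
-30 [[15, 44, 23, 71, -35, 92, -64], [20, 46, 26, 53, -37, 109, -67]] 8
0 [[17, 44, 19, 71, -33, 91, -35], [21, 46, 23, 53, -35, 108, -38]] 8
30 [[20, 43, 15, 71, -30, 90, -7], [23, 45, 18, 53, -32, 107, -10]] 8
60 [[22, 43, 10, 71, -28, 89, 21], [26, 45, 12, 53, -28, 106, 18]] 8
90 [[25, 43, 5, 71, -25, 89, 49], [28, 45, 8, 53, -26, 105, 47]] 8
120 [[26, 43, 3, 71, -24, 88, 78], [28, 45, 7, 53, -25, 105, 76]] 8
150 [[30, 43, -3, 71, -20, 87, 105], [31, 45, 0, 52, -21, 104, 104]] 8
10.6
```

Run:
```python
from h import *
import pickle
f=np.load('fx.npy');st=np.array([.573,-.177,.129]);D={}
def shot(k,c=None):
    robot.pause(.25);T=toolT();D[k]=(T,vision.grab_frame("wrist"))
print(robot.current_tool_pos(),robot.current_eef_rot())
shot('bed')
oo,a,ex,u=axo(f,90);robot.move_to(st+a*.11,oo);shot('sA')
oo,a,ex,u=axo(f,0);robot.move_to(st+a*.11,oo);shot('sB')
fingers.gripper_to(1.0)
for k,p in (('cA',[.43,.36,.24]),('cB',[.51,.36,.24])):
    robot.move_to(p,[180,0,90]);shot(k)
pickle.dump(D,open('D.pkl','wb'))
for k in D: cv2.imwrite(f'pics/{k}.png',D[k][1][:,:,::-1])
def recs(): print([(l,[(np.round(d["rect"]).tolist(),round(d["p"],2)) for d in recognise(l,"wrist")]) for l in ("crank_hub","crank_knob")])
recs()
for yaw in (-96,84):
    print(yaw,robot.inverse_kinematics([.462,.369,.04],[180,0,yaw]))
print(robot.current_time_s())
cen={'bed':proj([.49,.12,.06],"wrist",wristE(D['bed'][0]))[0],'sA':proj(st,"wrist",wristE(D['sA'][0]))[0],'sB':proj(st,"wrist",wristE(D['sB'][0]))[0],
 'cA':proj([.465,.40,.06],"wrist",wristE(D['cA'][0]))[0],'cB':proj([.465,.40,.06],"wrist",wristE(D['cB'][0]))[0]}
print(cen)
def crop(k,w,h,s):
    x,y=(cen[k]-[w/2,h/2]).round().astype(int);x=np.clip(x,0,640-w);y=np.clip(y,0,480-h);print(k,x,y,s)
    return cv2.resize(D[k][1][y:y+h,x:x+w,::-1],None,fx=s,fy=s,interpolation=cv2.INTER_CUBIC)
top=[crop('sA',133,150,2),crop('sB',133,150,2),crop('bed',133,150,2)]
bot=[crop('cA',200,150,2),crop('cB',199,150,2)]
cv2.imwrite('pics/mont.png',cv2.vconcat([cv2.hconcat(top),cv2.hconcat(bot)]))
```

```text
[0.50715003 0.07832623 0.22117052] [-1.79862092e+02 -8.08603485e-03  1.03817963e+02]
[('crank_hub', [([342.0, 309.0, 47.0, 110.0], 0.85), ([171.0, 276.0, 59.0, 97.0], 0.68), ([271.0, 148.0, 55.0, 140.0], 0.62)]), ('crank_knob', [([268.0, 99.0, 40.0, 41.0], 0.86), ([167.0, 255.0, 51.0, 49.0], 0.85), ([332.0, 286.0, 36.0, 55.0], 0.69)])]
-96 [-23.94398875  35.77003216 -23.54936979  93.69265151  16.76647095
  54.05598883 120.55211173]
84 [-47.55249245  33.66714904  10.35443271  94.72482695  -7.23822542
  52.26279608 -40.46110179]
17.725
{'bed': array([310.20686881, 167.27535146]), 'sA': array([316.66172672, 245.33929988]), 'sB': array([318.48370245, 241.98872892]), 'cA': array([360.18265208, 169.99628685]), 'cB': array([265.7750304, 172.1861126])}
sA 250 170 2
sB 252 167 2
bed 244 92 2
cA 260 95 2
cB 166 97 2
```

View pics/mont.png

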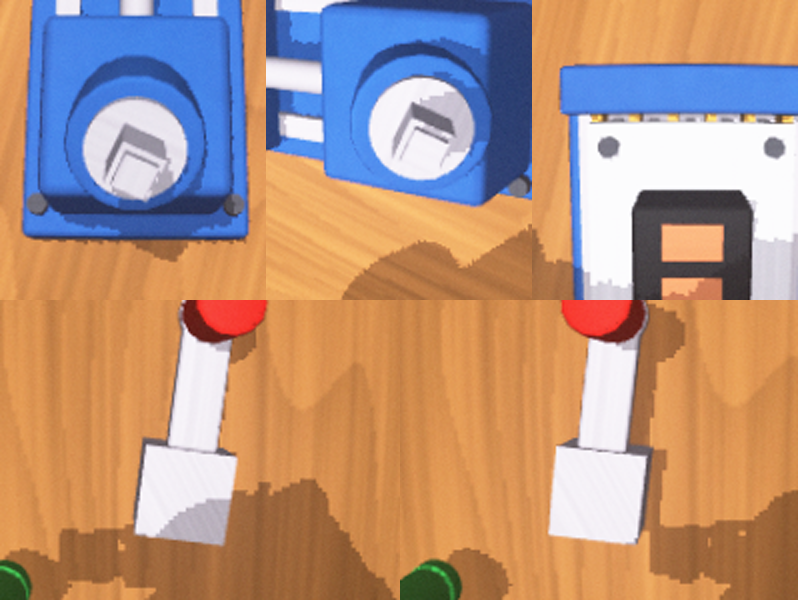

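The lower panels show the crank hub's top corners at about (148,447), (237,457), (224,545), (134,535) in the left one and about (556,447), (645,454), (637,544), (549,535) in the right. The upper panels show the shoulder disc centred at about (134,152) and (422,130), with the square turned about 10° clockwise from image axes. The third panel shows the cooler down on the bed just short of the end stop. I'll fit these numerically.

Run:
```python
from h import *
import pickle
D=pickle.load(open('D.pkl','rb'));f=np.load('fx.npy')
EA,EB=wristE(D['cA'][0]),wristE(D['cB'][0])
L=[[20,20,44],[20,-20,44],[-20,-20,44],[-20,20,44]]
A=np.array([(148,447),(237,457),(224,545),(134,535)],float);A=A/2+[260,95-150]
B=np.array([(556,447),(645,454),(637,544),(549,535)],float);B=(B-[400,300])/2+[166,97]
for P,E in ((A,EA),(B,EB)):
    s=least_squares(lambda p:np.concatenate([proj(tf(FT(p),a),"wrist",E)[0]-b for a,b in zip(L,P)]),[.46,.37,85]);print("crank",s.x,s.fun.round(1))
print("tri z",[tri([(a,"wrist",EA),(b,"wrist",EB)])[0].round(4).tolist() for a,b in zip(A,B)])
s=least_squares(lambda p:np.concatenate([proj(tf(FT(p),a),"wrist",E)[0]-b for P,E in ((A,EA),(B,EB)) for a,b in zip(L,P)]),[.46,.37,85]);print("crank",s.x)
np.save('crank.npy',s.x)
# shoulder
cs=[]
for k,c in (('sA',(250+67,170+76)),('sB',(252+78,167+65))):
    im=D[k][1];h=cv2.cvtColor(im,cv2.COLOR_RGB2HSV);m=((h[...,1]<90)).astype(np.uint8)
    w=np.zeros_like(m);cv2.circle(w,c,33,1,-1);m&=w
    n,lab,stt,_=cv2.connectedComponentsWithStats(m);i=1+np.argmax(stt[1:,4]);cn=max(cv2.findContours((lab==i).astype(np.uint8),0,1)[0],key=len)
    e=cv2.fitEllipse(cv2.convexHull(cn));print(k,e,stt[i]);cs.append(e[0])
E1,E2=wristE(D['sA'][0]),wristE(D['sB'][0])
sh,er=tri([(cs[0],"wrist",E1),(cs[1],"wrist",E2)]);print("shoulder",sh,er)
print("in fixture mm",(np.linalg.inv(FT(f))@np.r_[sh,1])[:3]*1000)
oo,a,ex,u=axo(f,0);np.save('sh.npy',sh)
for E,o,of in ((E1,(250,170),(0,0)),(E2,(252,167),(266,0))):
    print("tip pred panel px",(proj(sh+a*.029,"wrist",E)[0]-o)*2+of, "disc radii px",np.ptp(proj(np.array([sh+.019*(np.cos(w)*ex+np.sin(w)*u) for w in np.arange(0,6.3,.1)]),"wrist",E),axis=0))
print(robot.current_tool_pos())
# enlarged crops
o=[]
for k,c in (('sA',(317,250)),('sB',(330,236))):
    o.append(cv2.resize(D[k][1][c[1]-33:c[1]+33,c[0]-33:c[0]+33,::-1],(396,396),interpolation=cv2.INTER_CUBIC))
b=cv2.resize(D['bed'][1][115:165,225:445,::-1],(792,180),interpolation=cv2.INTER_CUBIC)
cv2.imwrite('pics/sp.png',cv2.vconcat([cv2.hconcat(o),b]))
```

```text
crank [ 0.46085243  0.37792644 83.06242256] [-0.7 -0.7  0.2  0.2  0.   0.5  0.6  0.1]
crank [ 0.46071934  0.37841737 83.91724699] [-0.4 -0.2  0.2  0.4  0.1 -0.1  0.2 -0. ]
tri z [[0.4439, 0.4001, 0.0468], [0.4827, 0.3962, 0.0454], [0.4783, 0.3561, 0.0436], [0.4381, 0.3602, 0.042]]
crank [ 0.46078346  0.37817117 83.48643282]
sA ((317.22503662109375, 243.94769287109375), (51.74970245361328, 51.99462890625), 145.31781005859375) [ 291  218   53   53 2124]
sB ((329.235595703125, 230.48260498046875), (52.14752197265625, 52.36112976074219), 88.15892791748047) [ 303  205   53   52 2163]
shoulder [ 0.57143896 -0.16967993  0.10035694] 0.03452782918253661
in fixture mm [  -1.40411758 -164.19284871  100.35693619]
tip pred panel px [133.97996995 173.53703875] disc radii px [51.18068695 48.93312546]
tip pred panel px [422.75670462 149.68700987] disc radii px [51.60976323 49.90177761]
[0.50928538 0.36048569 0.24036309]
```

View pics/sp.png

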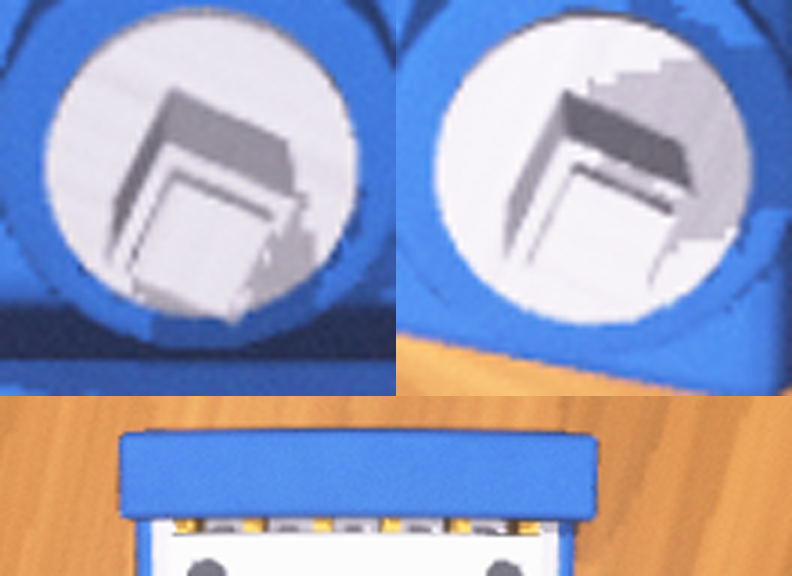

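The enlarged spindle views show the square turned about 23° clockwise. In the left one its base corner is at (172,88) and the 24 mm-level corners are at (160,143), (300,200) and (108,258). In the bottom strip each cooler fin stands midway between the brass fins, at about x=222, 289, 355, 420 and 490 against brass at 185 to 528. I'll fit the spindle angle and then pick the crank.

Run:
```python
from h import *
import pickle
D=pickle.load(open('D.pkl','rb'));f=np.load('fx.npy');sh=np.load('sh.npy');oo,a,ex,u=axo(f,0)
E1,E2=wristE(D['sA'][0]),wristE(D['sB'][0])
# corner index k: angle th+45+90k ; (z,half,k,px)
A=[(0,8,1,(172,88)),(0,8,0,(289,140)),(24,8,1,(160,143)),(24,8,0,(300,200)),(24,8,2,(108,258)),(29,6,1,(172,185)),(29,6,0,(275,222)),(29,6,3,(237,320)),(29,6,2,(132,278))]
B=[(0,8,0,(566,92)),(24,8,3,(690,192)),(29,6,0,(576,180)),(29,6,3,(674,212)),(29,6,1,(527,265))]
O=[(z,h,k,np.array([284+p[0]/6,217+p[1]/6]),E1) for z,h,k,p in A]+[(z,h,k,np.array([297+(p[0]-396)/6,203+p[1]/6]),E2) for z,h,k,p in B]
def pt(p,z,h,k):
    w=np.radians(p[3]+45+90*k);return p[:3]+a*z/1000+h*2**.5/1000*(np.cos(w)*ex+np.sin(w)*u)
C=[np.array([317.2,243.9]),np.array([329.2,230.5])]
def res(p):
    r=[proj(pt(p,z,h,k),"wrist",E)[0]-q for z,h,k,q,E in O]+[2*(proj(p[:3],"wrist",E)[0]-c) for c,E in zip(C,(E1,E2))]
    return np.concatenate(r)
s=least_squares(res,np.r_[sh,-23],loss='soft_l1',x_scale=[.01,.01,.01,10]);print(s.x,res(s.x).reshape(-1,2).round(1).tolist())
sp=s.x;np.save('sp.npy',sp);print((np.linalg.inv(FT(f))@np.r_[sp[:3],1])[:3]*1000)
EA,EB=wristE(D['cA'][0]),wristE(D['cB'][0])
print("green",tri([((262,238),"wrist",EA),((181,240),"wrist",EB)]))
c=np.load('crank.npy');o=[180,0,c[2]-180]
fingers.gripper_to(.75)
robot.move_to([c[0],c[1],.13],o);robot.pause(.2)
e=np.array(robot.current_tool_pos())-[c[0],c[1],.13];print(e*1000,robot.current_joint_positions())
robot.line_to([c[0]-e[0],c[1]-e[1],.030],o,velocity=.1,f_stop=8);print(robot.current_tool_pos(),robot.current_contact_force())
fingers.gripper_to(0,100);print("gap",robot.current_finger_gap(),robot.current_tool_pos(),robot.current_time_s())
```

```text
[  0.57214143  -0.17116479   0.102884   -24.37687853] [[-0.5, -0.3], [-0.0, -0.1], [0.9, 0.0], [-0.7, 0.1], [-0.2, 1.5], [0.2, -0.9], [-0.3, 0.2], [-1.6, -0.6], [-0.5, -0.7], [-1.3, -1.5], [0.5, -0.3], [-0.8, -2.1], [-0.4, -0.1], [-0.3, -0.1], [0.8, 2.9], [0.6, 1.2]]
[  -1.07660018 -165.80250721  102.88400258]
green (array([0.37975034, 0.33770435, 0.04663906]), np.float64(0.3604351879603769))
[0.06828428 0.02171553 0.06031947] [-24.82733199  30.18967633 -23.51545961  88.06610565  12.86061525
  64.42013649 122.41293229]
[0.46124436 0.37872067 0.03080574] [ 0.44724213 -0.00262508 -0.01322764]
gap 0.45012767795755854 [0.46118384 0.37880977 0.03118363] 22.075
```

The crank is gripped. I'll lift it over to the spindle axis, align it and push it on with force feedback.

Run:
```python
from h import *
f=np.load('fx.npy');sp=np.load('sp.npy');c=np.load('crank.npy');oo,a,ex,u=axo(f,sp[3]+180)
o=[180,0,c[2]-180]
robot.line_to([c[0],c[1],.29],o,velocity=.3)
print("gap",robot.current_finger_gap(),robot.current_contact_force(),robot.current_torque())
home=sp[:3]+a*.030
robot.move_to(home+a*.12,oo);robot.line_to(home+a*.05,oo,velocity=.1);robot.pause(.3)
e=np.array(robot.current_tool_pos())-(home+a*.05);print("err ex,u,a",[round(float(e@v)*1000,2) for v in (ex,u,a)],robot.current_joint_positions().round(1),robot.current_eef_rot(),oo)
e-=a*(e@a)
F0=np.array(robot.current_contact_force())
hit=robot.line_to(home+a*-.006-e,oo,velocity=.03,f_stop=10)
d=np.array(robot.current_tool_pos())-home;F=np.array(robot.current_contact_force())-F0
print(hit,"pos ex,u,a mm",[round(float(d@v)*1000,2) for v in (ex,u,a)],"F",[round(float(F@v),1) for v in (ex,u,a)],robot.current_torque(),robot.current_time_s())
```

```text
gap 0.45231739020252465 [-0.78356928 -0.5448956  -4.79999141] [-0.10293184  0.06210615 -0.0229632 ]
err ex,u,a [0.1, -0.21, 0.49] [ 29.3  43.8   1.3  62.4 -22.   95.3 112. ] [152.28633657 -11.86470194 172.36667212] [152.26103073 -11.90961836 172.39119646]
True pos ex,u,a mm [-0.12, 0.23, 3.5] F [-0.7, 5.2, 9.2] [-0.05440861 -0.16633875 -0.02864621] 27.925
```

Run:
```python
from h import *
f=np.load('fx.npy');sp=np.load('sp.npy');oo,a,ex,u=axo(f,sp[3]+180);home=sp[:3]+a*.030
def st(s):
    d=np.array(robot.current_tool_pos())-home;F=np.array(robot.current_contact_force())
    print(s,"mm",[round(float(d@v)*1000,2) for v in (ex,u,a)],"F",[round(float(F@v),1) for v in (ex,u,a)],"M",[round(float(np.array(robot.current_torque())@v),2) for v in (ex,u,a)],round(robot.current_finger_gap(),3),robot.current_time_s())
    return d
d=st("now")
for i,(du,dx) in enumerate([(.8,0),(1.2,0),(0,.0)]):
    p=home+a*(d@a)+u*(du/1000+.00023)+ex*(dx/1000)
    robot.line_to(p+a*.001,oo,velocity=.03);st("shift")
    hit=robot.line_to(p-a*.010,oo,velocity=.03,f_stop=22);d=st(f"push {hit}")
```

```text
now mm [-0.12, 0.23, 3.5] F [0.6, 2.8, 5.6] M [-0.09, -0.14, 0.05] 0.454 27.925
shift mm [-0.48, 0.61, 3.6] F [0.4, -0.9, -0.8] M [-0.86, -0.04, -0.01] 0.451 28.2167
push True mm [-0.62, 0.56, 3.55] F [0.6, 1.1, 4.4] M [-0.27, -0.0, 0.04] 0.451 28.4917
shift mm [-0.3, 1.09, 3.64] F [-0.4, -1.5, -1.5] M [-0.88, 0.01, -0.06] 0.451 28.75
push True mm [-0.42, 1.03, 3.53] F [0.4, 0.7, 4.1] M [-0.25, -0.04, 0.01] 0.453 29.025
shift mm [-0.4, -0.24, 3.6] F [0.0, -1.3, -1.8] M [-0.96, -0.07, 0.0] 0.457 29.275
push True mm [-0.51, -0.31, 3.55] F [0.6, 0.7, 3.5] M [-0.25, 0.0, -0.01] 0.453 29.5417
```

The crank stops hard at the same depth (3.55 mm, repeatable to 0.05 mm) however I shift it sideways, and it has about 1 mm of play on the square. That agrees with the shoulder height implied by the disc's apparent size, so I take it as seated. I'll give one firmer push to confirm, release, then take the knob for winding.

Run:
```python
from h import *
f=np.load('fx.npy');sp=np.load('sp.npy');oo,a,ex,u=axo(f,sp[3]+180);home=sp[:3]+a*.030
def st(s):
    d=np.array(robot.current_tool_pos())-home;F=np.array(robot.current_contact_force())
    print(s,"mm",[round(float(d@v)*1000,2) for v in (ex,u,a)],"F",[round(float(F@v),1) for v in (ex,u,a)],round(robot.current_finger_gap(),3),robot.current_time_s())
    return d
hit=robot.line_to(home-a*.012+u*.0003-ex*.0002,oo,velocity=.04,f_stop=38);d=st(f"push {hit}")
cen=home+a*.0035+u*.0003-ex*.0002      # TCP over axis, hub seated; TCP is 31 mm above hub underside
robot.line_to(cen,oo,velocity=.03);st("relax")
fingers.gripper_to(.75);st("open")
robot.line_to(cen+a*.11,oo,velocity=.3)
np.save('cen.npy',cen)
P=lambda th,h:cen+a*h+.08*(np.cos(np.radians(th))*ex+np.sin(np.radians(th))*u)
for phi in (90,120,150):
    o=axo(f,phi)[0];q=[robot.inverse_kinematics(P(t,.044),o) for t in range(0,360,45)]
    q=np.array([x for x in q if x is not None]);print(phi,len(q),q.min(0).round(),q.max(0).round())
print(robot.current_time_s())
```

```text
push True mm [-0.72, -0.47, 3.55] F [-0.5, -0.7, 4.3] 0.448 29.825
relax mm [-0.2, 0.31, 3.55] F [-0.2, -1.0, 1.4] 0.451 30.075
open mm [-0.06, 0.58, 3.33] F [-1.0, -0.6, 0.3] 0.748 30.4417
90 8 [ 17.  34.  14.  45. -33.  94.  44.] [ 28.  56.  16.  77. -27. 103.  59.]
120 8 [ 20.  34.   8.  45. -29.  93.  72.] [ 31.  56.  10.  77. -24. 102.  86.]
150 8 [ 23.  33.   2.  44. -25.  92. 100.] [ 34.  56.   4.  77. -21. 101. 114.]
30.9583
```

```bash
cat > k.py <<'E'
from h import *
f=np.load('fx.npy');sp=np.load('sp.npy');cen=np.load('cen.npy');o,a,ex,u=axo(f,120)
dr=lambda th:np.cos(np.radians(th))*ex+np.sin(np.radians(th))*u
P=lambda th,h,r=.08:cen+a*h+r*dr(th)
def st(s,th):
    p=np.array(robot.current_tool_pos())-cen;F=np.array(robot.current_contact_force());r,t=dr(th),-dr(th+90)
    ang=np.degrees(np.arctan2(p@u,p@ex))
    print(s,"ang %.1f r %.1f h %.1f"%(ang,np.hypot(p@u,p@ex)*1000,p@a*1000),"F rad %.1f tan %.1f ax %.1f"%(F@r,F@t,F@a),round(robot.current_finger_gap(),3),round(robot.current_time_s(),2))
    return F@t
E
python3 - <<'E'
from k import *
th=sp[3]
robot.line_to(P(th,.11),o,velocity=.3);robot.line_to(P(th,.044),o,velocity=.15,f_stop=10);st("down",th)
fingers.gripper_to(0,25);st("grip",th)
for i in range(1,5):
    robot.line_to(P(th-15*i,.0435),o,velocity=.1);st(i,th-15*i)
E
```

```text
down ang -24.2 r 79.7 h 45.2 F rad -0.1 tan 0.0 ax 0.0 0.748 32.33
grip ang -24.8 r 80.3 h 45.1 F rad -0.7 tan 1.3 ax 2.2 0.296 32.75
1 ang -41.2 r 80.1 h 43.9 F rad 0.9 tan 1.2 ax 3.8 0.3 33.11
2 ang -55.4 r 80.1 h 43.6 F rad -0.0 tan 0.4 ax 3.9 0.302 33.47
3 ang -69.7 r 80.1 h 43.7 F rad 0.1 tan 0.6 ax 4.4 0.298 33.83
4 ang -84.4 r 80.3 h 44.1 F rad 0.7 tan -0.6 ax 7.1 0.299 34.18
```

The winding forces are small and the knob follows at an 80 mm radius. I'll continue to the stop.

Run:
```python
from k import *
th0=sp[3];n=60;st_=15
th=th0-n
while n<900:
    n+=st_;th=th0-n
    hit=robot.line_to(P(th,.0435),o,velocity=.14,f_stop=15)
    if hit or n%90==0:
        ft=st((n,hit),th)
        if hit and ft<-6: break
    if robot.current_time_s()>60: break
print(robot.current_time_s())
```

```text
(90, False) ang -113.9 r 81.0 h 45.2 F rad 3.0 tan -1.1 ax 10.6 0.296 34.78
(180, False) ang 157.5 r 85.4 h 48.0 F rad 16.5 tan -1.8 ax 22.8 0.293 36.58
(270, False) ang 63.6 r 84.7 h 46.6 F rad 6.8 tan 2.3 ax 15.2 0.298 38.38
(360, False) ang -26.2 r 77.7 h 44.0 F rad -5.3 tan 1.3 ax 8.3 0.292 40.18
(450, False) ang -113.8 r 79.3 h 44.2 F rad -0.7 tan -0.9 ax 7.8 0.297 41.98
(540, False) ang 156.9 r 84.8 h 46.6 F rad 16.2 tan -0.0 ax 19.2 0.299 43.78
(630, False) ang 63.7 r 84.1 h 45.3 F rad 5.3 tan 1.0 ax 11.9 0.298 45.58
(720, False) ang -26.1 r 77.4 h 43.1 F rad -6.3 tan 1.1 ax 7.3 0.298 47.38
(810, False) ang -113.5 r 78.8 h 43.3 F rad -1.3 tan -0.2 ax 6.3 0.297 49.18
(855, True) ang -152.0 r 80.2 h 44.8 F rad -1.0 tan -5.5 ax 0.5 0.291 50.0
(870, True) ang -154.8 r 80.2 h 45.3 F rad -2.6 tan -5.6 ax 0.3 0.294 50.21
(885, True) ang -155.3 r 80.0 h 45.5 F rad -4.8 tan -6.8 ax -0.3 0.297 50.42
50.425
```

It stalled at a total travel of about 851° (14.8 rad), at an angle it had passed freely twice, so the screw is at its stop. I'll release, check that the crank is still home by pressing the hub lightly with shut fingers, then back off and check the result.

Run:
```python
from k import *
p=np.array(robot.current_tool_pos());robot.line_to(p,o,velocity=.1);st("hold",-155)
fingers.gripper_to(.7);p=np.array(robot.current_tool_pos());st("open",-155)
robot.line_to(p+a*.075,o,velocity=.3)
robot.line_to(cen+a*.12,o,velocity=.3);fingers.gripper_to(0,30)
hit=robot.line_to(cen+a*.020,o,velocity=.12,f_stop=12);d=np.array(robot.current_tool_pos())-cen
print(hit,"h on hub top (expect ~30):",d@a*1000,[d@ex*1000,d@u*1000],robot.current_contact_force())
robot.line_to(cen+a*.16,o,velocity=.3)
im=vision.grab_frame("scene");cv2.imwrite('pics/end_scene.png',im[:,:,::-1])
T=toolT();wi=vision.grab_frame("wrist");np.save('T9.npy',T);cv2.imwrite('pics/end_w.png',wi[:,:,::-1])
for l in ("crank_knob","crank_hub","cooler_mid"): print(l,[(np.round(d["rect"]).tolist(),round(d["p"],2)) for d in recognise(l,"wrist")])
E_=wristE(T);print("exp knob top",proj(P(-155,0)+a*(.104-.031),"wrist",E_),"hub top",proj(cen+a*.013,"wrist",E_))
print("exp cooler top",proj(tf(FT(f),[0,95,108]),"wrist",E_),robot.current_time_s())
```

```text
hold ang -152.5 r 80.3 h 44.9 F rad 0.3 tan -5.3 ax 4.5 0.296 50.67
open ang -155.6 r 79.9 h 44.6 F rad -0.0 tan -0.5 ax 1.0 0.703 51.1
True h on hub top (expect ~30): 29.965238314676157 [np.float64(0.02021567025221821), np.float64(0.22824762328416298)] [ 1.40336967 -3.2877019   7.38960543]
crank_knob [([469.0, 10.0, 29.0, 16.0], 0.71), ([202.0, 256.0, 57.0, 59.0], 0.66)]
crank_hub [([98.0, 127.0, 113.0, 72.0], 0.73), ([266.0, 238.0, 173.0, 93.0], 0.7), ([460.0, 32.0, 44.0, 60.0], 0.59)]
cooler_mid [([398.0, 54.0, 74.0, 75.0], 0.63)]
exp knob top [[188.77194198 242.19391388]] hub top [[318.25013888 228.19465554]]
exp cooler top [[413.98409208  34.47696909]] 54.0667
```

The hub top is at 29.97 mm against 30 expected, so the crank is home. One last check that the cooler is against the end stop, comparing the same view numerically before and after.

Run:
```python
from k import *
import pickle
T0=pickle.load(open('D.pkl','rb'))['bed']
p=T0[0][:3,3];robot.move_to(p,[180,0,f[2]+90]);robot.pause(.2)
T=toolT();im=vision.grab_frame("wrist");cv2.imwrite('pics/end_bed.png',im[:,:,::-1]);print((T[:3,3]-p)*1000)
def edges(im):
    h=cv2.cvtColor(im,cv2.COLOR_RGB2HSV)[...,1].astype(int)
    for c in (285,305,325,345,365): print(c,"sat rows 140-160:",h[140:160,c].tolist())
print("before");edges(T0[1]);print("after");edges(im)
t=FT(f);E=wristE(T);print("exp plate top edge @ stop",proj(tf(t,[[-30,150,68],[30,150,68]]),"wrist",E).round(1).tolist(),"2.5mm off",proj(tf(t,[[-30,147,68],[30,147,68]]),"wrist",E).round(1).tolist(),"stop top edge",proj(tf(t,[[-30,150,80],[30,150,80]]),"wrist",E).round(1).tolist())
hs=cv2.cvtColor(im,cv2.COLOR_RGB2HSV);m=(hs[...,0]>8)&(hs[...,0]<14)&(hs[...,1]>215)
# side camera: orange pad and cooler
s=vision.grab_frame("side");cv2.imwrite('pics/end_side.png',s[:,:,::-1])
for l in ("cooler_mid","crank_hub","oil_filter"): print(l,[(np.round(d["rect"]).tolist(),round(d["p"],2)) for d in recognise(l,"side")])
# pad face at spindle 14.8 stop: spring compressed, pad at y=40
print("exp side cooler centre",proj(tf(t,[0,95,69]),"side"),robot.current_time_s())
```

```text
[ 0.87939187 -1.50739471 -0.0429324 ]
before
285 sat rows 140-160: [164, 161, 163, 161, 167, 163, 163, 161, 126, 29, 16, 18, 16, 7, 1, 1, 1, 1, 1, 2]
305 sat rows 140-160: [164, 162, 164, 165, 161, 163, 164, 162, 108, 24, 17, 17, 15, 4, 1, 1, 1, 1, 1, 1]
325 sat rows 140-160: [166, 164, 166, 164, 166, 162, 163, 162, 106, 24, 16, 15, 14, 4, 1, 1, 1, 1, 1, 1]
345 sat rows 140-160: [165, 166, 164, 164, 162, 164, 162, 168, 125, 26, 15, 11, 7, 9, 1, 1, 1, 1, 1, 1]
365 sat rows 140-160: [166, 165, 166, 163, 163, 167, 166, 166, 154, 66, 20, 32, 20, 15, 1, 1, 1, 1, 1, 1]
after
285 sat rows 140-160: [162, 162, 162, 157, 160, 160, 57, 4, 1, 1, 1, 1, 1, 1, 1, 9, 11, 13, 20, 19]
305 sat rows 140-160: [159, 157, 160, 159, 164, 156, 53, 15, 7, 2, 1, 1, 1, 1, 1, 1, 1, 1, 1, 0]
325 sat rows 140-160: [159, 158, 160, 160, 161, 158, 52, 12, 3, 1, 1, 1, 1, 1, 1, 1, 1, 1, 0, 1]
345 sat rows 140-160: [163, 159, 165, 162, 161, 156, 68, 4, 1, 1, 1, 0, 1, 1, 1, 1, 1, 1, 1, 1]
365 sat rows 140-160: [160, 165, 158, 163, 163, 162, 87, 5, 1, 1, 1, 1, 1, 18, 20, 20, 22, 25, 25, 20]
exp plate top edge @ stop [[283.0, 148.3], [363.6, 148.2]] 2.5mm off [[283.1, 152.3], [363.6, 152.2]] stop top edge [[281.4, 149.0], [365.6, 148.9]]
cooler_mid [([336.0, 307.0, 45.0, 43.0], 0.97), ([274.0, 168.0, 38.0, 37.0], 0.84)]
crank_hub [([408.0, 405.0, 27.0, 54.0], 0.64), ([317.0, 390.0, 24.0, 54.0], 0.64), ([303.0, 211.0, 10.0, 18.0], 0.56), ([330.0, 296.0, 75.0, 135.0], 0.54)]
oil_filter [([387.0, 302.0, 34.0, 49.0], 0.56)]
exp side cooler centre [[332.38689631 307.79116389]] 55.8583
```

The gap to the end stop was about 5 px before winding and is now closed, so the jaw has pushed the cooler against the stop. The arm is clear, so I'm handing in.

```bash
python3 -c "
from station import workorder,robot
print(robot.current_contact_force());print(workorder.close_job())"
```

```text
[ 0.84501856  0.62051716 -0.43661352]
the job is handed in; nothing more can be done
None
```

The job is handed in at about 56 s on the robot's clock: the cooler is down on the comb bed with the jaw holding it against the end stop, and the crank is fully home, wound about 851° clockwise to the screw's stop and let go.

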